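# Tip one part out of the sorting pan past a card

## Robot

A 7-joint arm with a two-finger parallel gripper is mounted at the origin on a cart in front of the work surface, level with it; the furniture and walls round the work are solid. World frame = base frame: x ahead of the robot, y to its left, z up, the work surface at z = 0. Lengths are in m, angles in rad, forces in N, time in s.
With the tool pointing down it reaches from about 0.425 to 0.825 m from the base axis. Payload 3.6 kg.
Tool frame: the origin (TCP) lies where the fingers leave the gripper's body, on its centre line; the fingertips stand 73 mm ahead of it and the grasp point (between the pads) lies 54 mm ahead of it; x points along the fingers, y is the direction in which the jaws open and shut, and the axes are right-handed (so a half turn about x gives the same grasp; the last joint's range is limited). The gripper opens to 85 mm and grips with 20 to 120 N. Pads are 22 mm wide; open, the fingers measure 114 mm over their backs; the gripper's body (76 mm by 85 mm) begins 54 mm behind the grasp point. The pads swing forward as they close: fully open they stand 13 mm farther back than shut.
Start: joints at [1.121, 0.615, -0.013, 1.423, 0.008, 1.103, -0.04], TCP at [0.267, -0.592, 0.304] pointing down, gripper open.
Joint ranges: [-3.12, 3.12], [-0.3, 2.06], [-1.34, 1.32], [0.26, 2.42], [-1.36, 4.5], [0.01, 1.98], [-2.84, 2.84]. Speed limits (rad/s): [2.79, 2.79, 3.14, 3.14, 3.14, 3.14, 3.14].

## Interface

Orientations are given as a unit quaternion [x, y, z, w].
In Python, from station import arm, snapshot, camera_info, ticket gives the robot as it stands. Calls block until the motion is done:
- arm.movep(position, orientation): joint-space move of the TCP to a pose.
- arm.line_to(position, velocity=0.15, ori=None): straight line of the TCP; ori=None keeps the orientation; velocity is the mean speed in m/s.
- arm.move_j(angles): joint-space move.
- arm.move_gripper(opening, effort=None): opening from 0.0 (shut) to 1.0 (fully open); effort is the grip in N (None keeps the last); returns when the fingers have stopped.
- arm.pause(seconds).
- arm.ik(position, orientation): joint angles nearest the present ones, or None.
- snapshot(name): name is "side" or "top" or "wrist"; returns the picture (384x512x3 uint8, blue, green, red); there is no depth.
- camera_info(name): a dict with "fx", "fy", "cx", "cy" (pixels), "dist_coeffs" ([k1, k2, p1, p2, k3] as OpenCV has them; the pictures are not rectified), "R" (3x3) and "t" (3): a world point X has camera coordinates R X + t; the wrist camera has in their place "T_tool_cam" (4x4, takes a point from camera to tool coordinates, whose origin is the TCP and whose axes are the tool frame's). Camera axes: x right, y down, z forward; pixel columns grow to the right and rows downward; lengths in m; the calibration is good to about 2 mm. A picture is of the moment at which its call begins: read the wrist's pose just before it. camera_info takes no time and is no camera call.
A pose or a line that the arm cannot do raises arm.MotionError and nothing moves.
- ticket.finish_job(): hands the job in, once; it reports no verdict.
Readings, each from a call of its own:
- arm.read_time(): time.
- arm.read_joint_positions(): joint angles.
- arm.read_dq(): joint speeds.
- arm.read_effort(): joint torques, N m.
- arm.read_tool_pos(): TCP position.
- arm.read_eef_rot(): TCP orientation.
- arm.read_ft_force(): force on the tool from outside, world axes, zero at the start.
- arm.read_wrist_torque(): the same for the moment, N m.
- arm.read_opening(): opening from 0.0 (shut) to 1.0 (fully open).
Only numpy, scipy, OpenCV 4.12 (cv2) and the standard library are available. Lean on these libraries where they do the work, as an engineer would, in place of code of your own. Each camera call takes 0.05 s, during which the arm holds its last target. There are 200 camera calls.

## Task

Take the orange sorting card from its wooden holder by its handle, stand it across the open front of the rocking pan so that it bars the padlock and the wooden block but leaves a gap in front of the black tape roll, and press the pan down with the card until the roll slides out through the gap into the grey tray. Let the pan come back level with the padlock and the block still in it, and put the card back upright in its holder. Do not touch the three parts with the gripper, and leave the spray can, the glue bottle and the tape measure as they stand.

Things in the scene. Friction and masses are not known exactly. Their poses are not given: they have to be found in the camera images.
- station: Fixed sorting station: plywood base (x -220 to 65 mm, y +-160 mm), grey catch tray in front, blue uprights (12 mm thick at y +-150, 134 mm high), aluminium rocking pan between them. Origin on the bench under the pan's hinge axis, midway between the uprights; x points from the tray to the pan's back, y along the hinge. At yaw 0 the tray faces the robot.
- pan (a joint): Tilt of the pan about the hinge, rad: 0 level (stop, where a spring holds it), positive with the open front pressed down, stop at 0.62. The spring takes about 6 N on the floor 80 mm in front of the hinge to start it and 10 N at the bottom; let go, it returns level. Parts begin to slide at about 0.3 to 0.45.
- pan_mouth (a point): Middle of the open front edge of the pan, on its floor's top; turns with the pan; x to the pan's back, y along the edge. The floor is 264 mm wide inside and 200 mm long; the hinge axis lies in the floor's top 100 mm behind this edge, 105 mm above the bench. Side and back walls 5 mm thick, rising 40 mm above the floor; slippery metal (friction about 0.4).
- tray_mid (a point): Middle of the catch tray's floor, 14 mm above the bench, 131 mm in front of the hinge; axes as the station's. The tray is 159 x 280 mm inside; walls to 60 mm above the bench, the rear one, under the pan, to 34 mm.
- card: Sorting card, loose, 180 g, upright in the holder. Orange plate 6 mm thick (x), 160 wide (y), 85 high (z); on it a steel flange 44 x 64 mm (z 85 to 90) and a black grip block 22 mm thick (x), 50 wide (y), z 90 to 128. Origin at the middle of the plate's lower edge. Front and back are alike.
- holder: Fixed wooden holder, base 90 x 130 x 8 mm, with a slot along its own y, open at both ends: 9 mm wide, 110 long, z 8 to 52 mm, with steel lead-in lips opening to about 25 mm at z 63. Origin on the bench under the middle; the slot's normal is x. The card stands on the slot's floor, 8 mm above the bench, its plate along the holder's y.
- tape_roll: Black tape roll lying flat in the pan, 68 mm across, 18 mm thick, 60 g; origin in the middle of its underside. It starts in the left or the right third of the pan, the padlock in the other.
- padlock: Brass padlock lying flat in the pan, 61 x 40 x 17 mm, 120 g; origin in the middle of its underside.
- block: Brown wooden sanding block lying in the middle third of the pan, 60 x 100 x 31 mm (its own x, y, z), long side from front to back; origin in the middle of its underside.
- spray: Spray can standing upright on the front bench, on the side away from the holder, 66 mm across, 202 mm high, bystander; origin in the middle of its underside.
- glue: Glue bottle standing upright near one end of the card, 59 mm across, 174 mm high, bystander; origin in the middle of its underside.
- measure: Yellow tape measure standing behind the station, 35 x 84 x 69 mm, bystander; origin in the middle of its underside.
Mind the look-alikes: they are no part of the job. What is shaped like the padlock but green is not meant.

How it is judged:
On the way, in this order (a step that is already met when the one before it is completed fails the run):
1. the card stands across the mouth of the level pan, on its floor (x of card in the frame of pan_mouth between -0.002 and 0.06 m and y of card in the frame of pan_mouth between -0.06 and 0.06 m and z of card in the frame of pan_mouth between -0.012 and 0.015 m and angle between the x axis of card and the x axis of pan_mouth, either way round below 0.3 rad and value of joint pan below 0.15 rad and contact force between card and station above 0.3 N), for 0.05 s.
2. the pan is pressed down by the card, which still stands across its mouth (x of card in the frame of pan_mouth between -0.002 and 0.06 m and y of card in the frame of pan_mouth between -0.06 and 0.06 m and z of card in the frame of pan_mouth between -0.012 and 0.015 m and value of joint pan above 0.2 rad and contact force between card and station above 0.5 N), for 0.05 s.
3. the tape roll has left through the gap into the tray (x of tape_roll in the frame of tray_mid between -0.08 and 0.08 m and y of tape_roll in the frame of tray_mid between -0.142 and 0.142 m and z of tape_roll in the frame of tray_mid below 0.05 m), for 0.2 s.
At the end, for the whole second after the job is handed in: The tape roll lies at rest in the catch tray; the pan is level (under 0.05 rad) with the padlock and the block on its floor behind its front edge; the card stands upright (within 0.15 rad) on the floor of the holder's slot, its middle within 30 mm of the slot's middle, released and at rest (all of step 3 and x of padlock in the frame of pan_mouth between 0.005 and 0.2 m and y of padlock in the frame of pan_mouth between -0.13 and 0.13 m and z of padlock in the frame of pan_mouth between -0.01 and 0.03 m and x of block in the frame of pan_mouth between 0.005 and 0.2 m and y of block in the frame of pan_mouth between -0.13 and 0.13 m and z of block in the frame of pan_mouth between -0.01 and 0.03 m and value of joint pan below 0.05 rad and angle between card's own z axis and vertical below 0.15 rad and linear speed of each of tape_roll, card below 0.02 m/s and contact force between the fingers and card below 0.1 N and x of card in the frame of holder between -0.006 and 0.006 m and y of card in the frame of holder between -0.03 and 0.03 m and z of card in the frame of holder between 0.003 and 0.016 m and angle between the x axis of card and the x axis of holder, either way round below 0.2 rad); the robot touches nothing.
It fails at once if the padlock or the block leaves the pan (x of any of padlock, block in the frame of pan_mouth below -0.02 m or z of any of padlock, block in the frame of pan_mouth above 0.06 m).
It fails at once if the gripper touches one of the three parts (contact force between the fingers and tape_roll above 0.5 N or contact force between the fingers and padlock above 0.5 N or contact force between the fingers and block above 0.5 N).
It fails at once if the spray can is moved by more than 30 mm or tipped (distance of spray from where it was at the start of the episode above 0.03 m or angle between spray's own z axis and vertical above 0.35 rad).
It fails at once if the glue bottle is moved by more than 30 mm or tipped (distance of glue from where it was at the start of the episode above 0.03 m or angle between glue's own z axis and vertical above 0.35 rad).
It fails at once if the tape measure is moved by more than 30 mm or tipped (distance of measure from where it was at the start of the episode above 0.03 m or angle between measure's own z axis and vertical above 0.35 rad).
It also fails if it takes over 54 s, if anything falls off the work surface, if the arm or the gripper's body presses on something with over 40 N, if the wrist force passes 120 N, or if a joint passes its speed limit or range.

## Working session

There is one attempt and no reset: what is moved stays moved. The work goes in short steps, each a Python script; the robot and the scene stay as the last script left them, time stands still between calls to the robot, and variables do not carry over. Pictures are saved under pics/ and viewed, about 8 in all and at most 12, crops included, and the job is handed in when it is done.

```bash
ls; mkdir -p pics; python3 - <<'E'
from station import arm, snapshot, camera_info, ticket
import cv2, numpy as np
for n in ("side","top","wrist"):
    im=snapshot(n); np.save(f"pics/{n}0.npy",im); cv2.imwrite(f"pics/{n}0.png",im)
    c=camera_info(n); print(n,{k:np.round(np.array(v),3).tolist() for k,v in c.items()})
a=cv2.imread("pics/side0.png");b=cv2.imread("pics/top0.png")
cv2.imwrite("pics/both0.png",np.vstack([a,b])[:, :])
print(arm.read_time(),arm.read_tool_pos(),arm.read_eef_rot())
E
```

```text
pics
side {'fx': 495.988, 'fy': 495.988, 'cx': 253.116, 'cy': 187.904, 'dist_coeffs': [-0.042, 0.0, 0.0, 0.0, 0.0], 'R': [[0.944, -0.33, 0.004], [-0.213, -0.619, -0.756], [0.252, 0.713, -0.654]], 't': [-0.58, 0.177, 1.628]}
top {'fx': 410.903, 'fy': 410.903, 'cx': 259.022, 'cy': 186.679, 'dist_coeffs': [-0.049, 0.0, 0.0, 0.0, 0.0], 'R': [[-0.028, -0.999, -0.028], [-0.996, 0.03, -0.079], [0.08, 0.026, -0.996]], 't': [0.026, 0.579, 1.315]}
wrist {'fx': 275.008, 'fy': 275.008, 'cx': 253.895, 'cy': 190.279, 'dist_coeffs': [0.016, 0.0, 0.0, 0.0, 0.0], 'T_tool_cam': [[-0.001, -0.279, 0.96, -0.07], [1.0, 0.0, 0.001, -0.001], [-0.0, 0.96, 0.279, -0.07], [0.0, 0.0, 0.0, 1.0]]}
0.15 [ 0.26712414 -0.5920951   0.30298328] [-0.69113041 -0.14942773  0.69144475 -0.14803466]
```

View pics/top0.png

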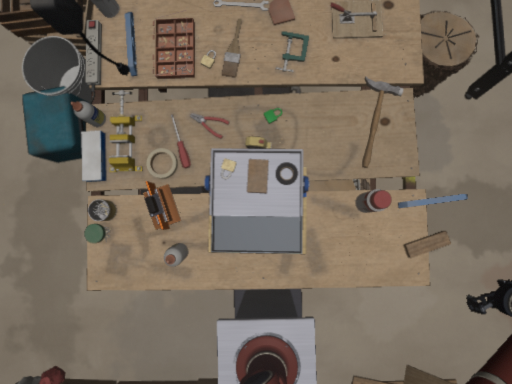

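View pics/side0.png

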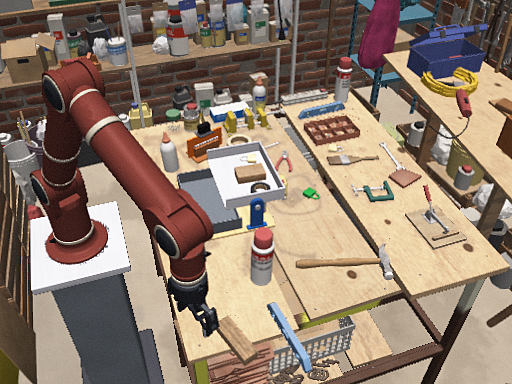

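The top view shows the card and holder at about (160,205), roll (287,173), block (257,176), brass padlock (229,166), tray (257,234), glue (175,254), spray (377,201) and measure (258,143). The look-alikes for the padlock are the green one at (272,115) and the brass one on the far bench at (208,59). The other orange things are the tool handles at (178,150). I'll crop closer and compute rough positions.

```bash
cat > h.py <<'E'
import cv2, numpy as np
from station import arm, snapshot, camera_info, ticket
from scipy.spatial.transform import Rotation as R
def ray(name,px,pose=None):
    c=camera_info(name); K=np.array([[c['fx'],0,c['cx']],[0,c['fy'],c['cy']],[0,0,1]])
    p=cv2.undistortPoints(np.array(px,float).reshape(-1,1,2),K,np.array(c['dist_coeffs'])).reshape(-1,2)
    d=np.c_[p,np.ones(len(p))]
    if name=="wrist":
        T=np.array(c['T_tool_cam']); W=np.eye(4); W[:3,:3]=R.from_quat(pose[1]).as_matrix(); W[:3,3]=pose[0]; T=W@T
        return T[:3,3], d@T[:3,:3].T
    Rm=np.array(c['R']); return -Rm.T@np.array(c['t']), d@Rm
def onplane(name,px,z,pose=None):
    o,d=ray(name,px,pose); return o+d*((z-o[2])/d[:,2])[:,None]
def pose(): return np.array(arm.read_tool_pos()),np.array(arm.read_eef_rot())
def down(yaw): # tool x down, jaw axis y at angle yaw from world x
    x=np.array([0,0,-1.]); y=np.array([np.cos(yaw),np.sin(yaw),0]); return R.from_matrix(np.c_[x,y,np.cross(x,y)]).as_quat()
E
python3 - <<'E'
from h import *
im=np.load("pics/top0.npy")
cr=im[135:275,135:315]; cv2.imwrite("pics/c1.png",cv2.resize(cr,None,fx=4.2,fy=4.2,interpolation=cv2.INTER_CUBIC))
for n,px,z in [("roll",(287,173),.123),("block",(257,176),.136),("padlock",(229,166),.12),("glue",(175,254),.1),("spray",(377,201),.15),("holder",(160,205),.06),("measure",(258,143),.069),("tray corners",(210,252),.06),("",(302,252),.06),("pan back",(212,151),.145),("",(302,151),.145)]:
    print(n,onplane("top",px,z).round(3))
T=np.array(camera_info("wrist")["T_tool_cam"]); q=arm.read_eef_rot(); print(R.from_quat(q).as_matrix().round(3))
E
```

```text
roll [[ 0.611 -0.079  0.123]]
block [[0.603 0.011 0.136]]
padlock [[0.638 0.096 0.12 ]]
glue [[0.375 0.27  0.1  ]]
spray [[ 0.517 -0.339  0.15 ]]
holder [[0.528 0.325 0.06 ]]
measure [[0.715 0.007 0.069]]
tray corners [[0.376 0.168 0.06 ]]
 [[ 0.368 -0.121  0.06 ]]
pan back [[0.681 0.144 0.145]]
 [[ 0.673 -0.125  0.145]]
[[-0.001  0.411 -0.912]
 [ 0.002 -0.912 -0.411]
 [-1.    -0.002  0.   ]]
```

View pics/c1.png

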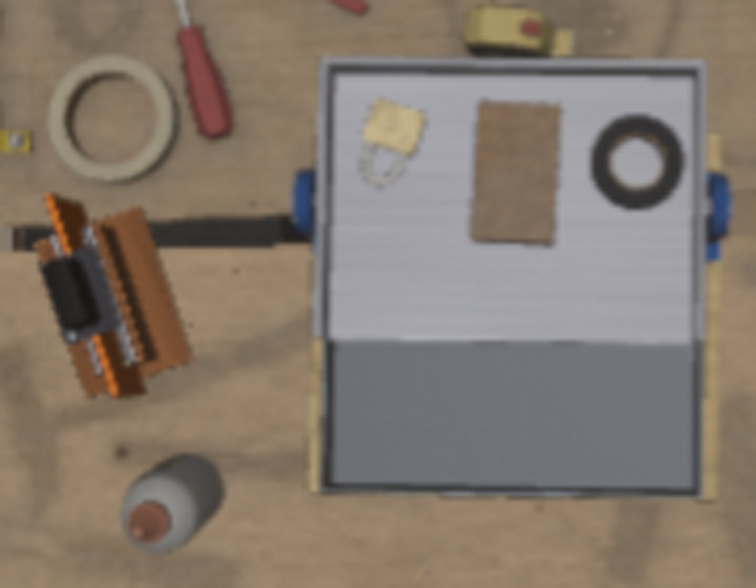

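This confirms the scene: black roll on the right (crop 636,160), block in the middle, brass padlock with its shackle on the left (395,130), and the orange plate with the black grip (72,293) in the holder. The glue stands off the card's front end. Next I'll get rough poses and look from above with the wrist camera.

```bash
python3 - <<'E'
from h import *
def C(*p): return np.array(p)/4.2+135
print("grip",onplane("top",C((72,293)),.136).round(3))
print("plate ends",onplane("top",C((50,200),(130,393)),.093).round(3))
print("mouth",onplane("top",C((331,341),(695,341)),.105).round(3))
print("tray",onplane("top",C((322,490),(705,492)),.06).round(3))
print("back",onplane("top",C((322,60),(703,63)),.145).round(3))
phi=np.deg2rad(-68)
g=onplane("top",C((72,293)),.136)[0]
t0=arm.read_time()
p,q=pose(); arm.line_to([p[0],p[1],.42],velocity=.3)
for s in (phi,phi+np.pi):
    print(s,arm.ik([g[0],g[1],.40],down(s)), arm.ik([.53,.05,.36],down(0)))
# look over station first
arm.movep([.56,.03,.45],down(0)); print(arm.read_time()-t0)
pp=pose(); im=snapshot("wrist"); cv2.imwrite("pics/w1.png",im); np.savez("pics/w1.npz",im=im,p=pp[0],q=pp[1])
arm.movep([g[0],g[1],.40],down(phi)); print(arm.read_time()-t0)
pp=pose(); im=snapshot("wrist"); cv2.imwrite("pics/w2.png",im); np.savez("pics/w2.npz",im=im,p=pp[0],q=pp[1])
print(arm.read_joint_positions())
E
```

```text
grip [[0.526 0.329 0.136]]
plate ends [[0.597 0.357 0.093]
 [0.453 0.299 0.093]]
mouth [[ 0.487  0.147  0.105]
 [ 0.48  -0.116  0.105]]
tray [[ 0.376  0.163  0.06 ]
 [ 0.368 -0.123  0.06 ]]
back [[ 0.687  0.145  0.145]
 [ 0.676 -0.126  0.145]]
-1.1868238913561442 [-0.13849252  0.61024307 -0.84605723  1.34395229  0.45186901  1.38384358
 -2.16200513] [ 0.24062426  0.42281888 -0.55505165  1.66760244  0.24255436  1.12049021
 -0.38129557]
1.954768762233649 [-0.03417316  0.70352018 -1.12447456  1.34056887  0.62654516  1.47278758
  0.83949688] [ 0.24062426  0.42281888 -0.55505165  1.66760244  0.24255436  1.12049021
 -0.38129557]
2.975
4.4666999999999994
[-0.39378867  0.51638662 -0.34145075  1.35279074  0.17339413  1.30132907
 -1.92888492]
```

View pics/w1.png

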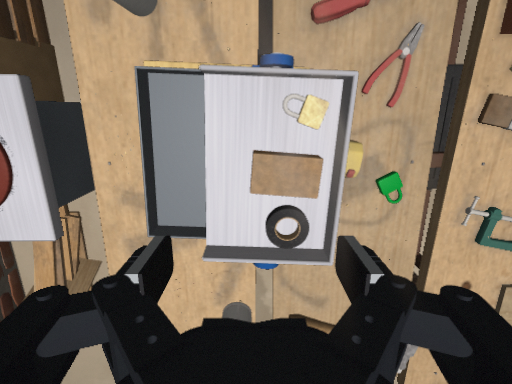

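View pics/w2.png

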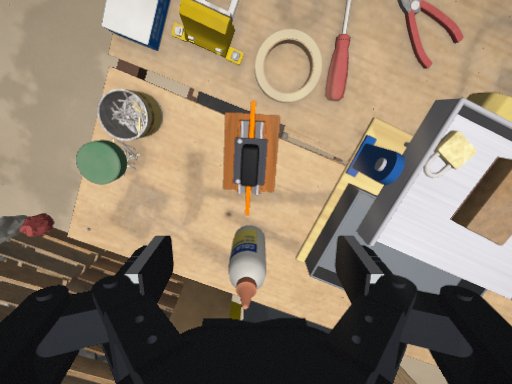

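w1 (wrist, over the pan): mouth edge at column ~205, rows 70–258; roll (287,228), block (286,174), brass padlock (312,111), green decoy (390,186) outside. w2: grip (249,163), plate ends (253,102)/(247,214), glue right behind the card's end (247,260).

```bash
python3 - <<'E'
from h import *
w=np.load("pics/w2.npz"); P=(w['p'],w['q']); im=w['im']
hsv=cv2.cvtColor(im,cv2.COLOR_BGR2HSV)
roi=np.zeros(im.shape[:2],np.uint8); roi[95:220,215:285]=1
m=((hsv[...,0]<18)&(hsv[...,1]>200)&(hsv[...,2]>200)&(roi>0)).astype(np.uint8)
v,u=np.nonzero(m); print("orange n",len(u),u.min(),u.max(),v.min(),v.max())
X=onplane("wrist",np.c_[u,v],.093,P)[:,:2]; c=X.mean(0); d=np.linalg.svd(X-c)[2][0]; d*=np.sign(d[0]); s=(X-c)@d
print("plate mid",c+d*(s.min()+s.max())/2,"len",np.ptp(s),"y-axis ang",np.degrees(np.arctan2(d[1],d[0])))
k=((hsv[...,2]<45)&(roi>0)).astype(np.uint8)
n,l,st,ce=cv2.connectedComponentsWithStats(k); i=1+np.argmax(st[1:,4]); 
v,u=np.nonzero(l==i); r=cv2.minAreaRect(np.c_[u,v].astype(np.float32)); print("black",st[i],r)
b=cv2.boxPoints(r); print("grip top",onplane("wrist",[r[0]],.136,P),onplane("wrist",b,.136,P).round(3))
w=np.load("pics/w1.npz"); P=(w['p'],w['q']); im=w['im']
print("roll",onplane("wrist",[(287,228)],.121,P).round(3),"block",onplane("wrist",[(286,174)],.13,P).round(3),"padlock",onplane("wrist",[(312,111)],.115,P).round(3))
# mouth edge: floor bright vs tray grey, per row
g=cv2.cvtColor(im,cv2.COLOR_BGR2GRAY).astype(float)
pts=[]
for v in range(85,235,5):
    dg=np.diff(g[v,195:216]); pts.append((195+np.argmax(dg)+.5+.5,v))
E3=onplane("wrist",pts,.105,P); f=np.polyfit(E3[:,1],E3[:,0],1); print("mouth x = %.4f + %.4f y"%(f[1],f[0]),np.std(E3[:,0]-np.polyval(f,E3[:,1])))
# inner tops of side walls (z .145)
print("gray col 280:",[(v,int(g[v,250])) for v in list(range(62,84))],[(v,int(g[v,250])) for v in range(236,268)])
E
```

```text
orange n 209 246 254 101 214
plate mid [0.52765204 0.33457619] len 0.1575864878238632 y-axis ang 18.67332516539827
black [241 144  18  42 298] ((249.31419372558594, 164.28762817382812), (16.762786865234375, 41.108741760253906), 3.814074993133545)
grip top [[0.53084495 0.33538214 0.136     ]] [[0.503 0.337 0.136]
 [0.552 0.353 0.136]
 [0.558 0.333 0.136]
 [0.509 0.317 0.136]]
roll [[ 0.612 -0.079  0.121]] block [[0.606 0.01  0.13 ]] padlock [[0.642 0.097 0.115]]
mouth x = 0.4850 + 0.0423 y 0.00046746823116392916
gray col 280: [(62, 168), (63, 170), (64, 153), (65, 165), (66, 157), (67, 167), (68, 183), (69, 183), (70, 177), (71, 154), (72, 109), (73, 75), (74, 78), (75, 142), (76, 193), (77, 206), (78, 207), (79, 206), (80, 207), (81, 206), (82, 207), (83, 206)] [(236, 213), (237, 213), (238, 213), (239, 212), (240, 212), (241, 212), (242, 212), (243, 211), (244, 211), (245, 205), (246, 165), (247, 80), (248, 80), (249, 77), (250, 78), (251, 78), (252, 78), (253, 80), (254, 79), (255, 78), (256, 78), (257, 77), (258, 80), (259, 137), (260, 175), (261, 186), (262, 189), (263, 169), (264, 169), (265, 168), (266, 166), (267, 162)]
```

```bash
cat >> h.py <<'E'
def seecard(tag,zoff=0.0):
    """pose of card from wrist picture: orange plate top at z .093+zoff, black grip top at .136+zoff"""
    P=pose(); im=snapshot("wrist"); cv2.imwrite(f"pics/{tag}.png",im); np.savez(f"pics/{tag}.npz",im=im,p=P[0],q=P[1])
    hsv=cv2.cvtColor(im,cv2.COLOR_BGR2HSV)
    m=((hsv[...,0]<18)&(hsv[...,1]>200)&(hsv[...,2]>190)).astype(np.uint8)
    m[:, :190]=0; m[:,320:]=0
    v,u=np.nonzero(m); X=onplane("wrist",np.c_[u,v],.093+zoff,P)[:,:2]; c=np.median(X,0); k=np.linalg.norm(X-c,axis=1)<.1; X=X[k]; c=X.mean(0)
    d=np.linalg.svd(X-c)[2][0]; d*=np.sign(d[0]); s=(X-c)@d
    print(tag,"n",len(X),"mid",(c+d*(s.min()+s.max())/2).round(4),"len",np.ptp(s).round(4),"ang",np.degrees(np.arctan2(d[1],d[0])).round(2))
    return im
E
python3 - <<'E'
from h import *
w=np.load("pics/w1.npz"); P=(w['p'],w['q'])
print("floor sides",onplane("wrist",[(250,75),(250,246.3)],.105,P).round(4))
phi=np.deg2rad(18.8-90)
arm.movep([.528,.334,.30],down(phi)); 
im=seecard("w3"); print(arm.read_time())
cv2.imwrite("pics/w3c.png",cv2.resize(im[60:260,150:350],None,fx=2.8,fy=2.8))
print(arm.read_ft_force())
E
```

```text
floor sides [[ 0.5548  0.1457  0.105 ]
 [ 0.5531 -0.1192  0.105 ]]
w3 n 300 mid [0.5352 0.3371] len 0.1419 ang 18.75
5.2
[ 0.4192378  -0.42341184  0.35752279]
```

View pics/w3c.png

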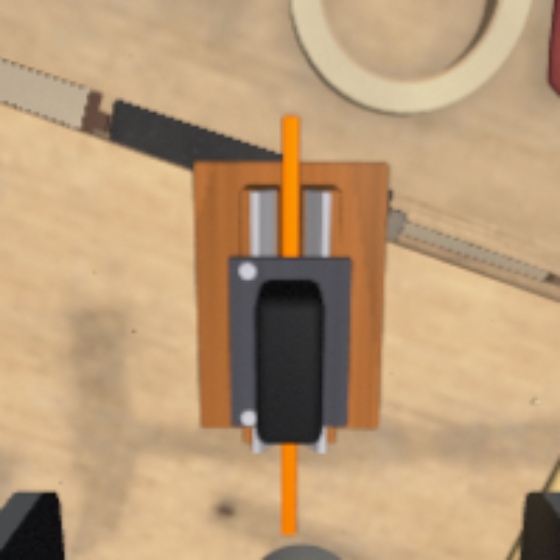

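The crop shows the plate end to end at (291,116)–(289,535), the grip at about (290,365), and the card upright and centred in the slot with the tool axis well aligned. Converting, then gripping.

```bash
python3 - <<'E'
from h import *
w=np.load("pics/w3.npz"); P=(w['p'],w['q'])
f=lambda *p: np.array(p)/2.8+np.array([150,60])
e=onplane("wrist",f((291,117),(289,534)),.093,P); print(e.round(4),e.mean(0).round(4),np.linalg.norm(e[0]-e[1]))
print("grip l/r",onplane("wrist",f((257,400),(322,400)),.136,P).round(4))
c=e.mean(0); phi=np.deg2rad(18.75-90); q=down(phi)
z=.008+.112+.054
arm.movep([c[0],c[1],.25],q)
F0=np.array(arm.read_ft_force())
arm.line_to([c[0],c[1],z],velocity=.12)
print("F down",np.array(arm.read_ft_force())-F0)
arm.move_gripper(0.2,effort=20); print("opening",arm.read_opening(),"F",np.array(arm.read_ft_force())-F0, np.array(arm.read_wrist_torque()))
arm.move_gripper(0.0,effort=20); print("opening",arm.read_opening(),"F",np.array(arm.read_ft_force())-F0, np.array(arm.read_wrist_torque()))
print(arm.read_time(),pose(),"F0",F0)
E
```

```text
[[0.6028 0.3591 0.093 ]
 [0.4521 0.3087 0.093 ]] [0.5275 0.3339 0.093 ] 0.15892449506003378
grip l/r [[0.5162 0.3413 0.136 ]
 [0.5229 0.3215 0.136 ]]
F down [ 0.12967295 -0.00174475 -0.81605011]
opening 0.2570980691459017 F [0.43513689 0.32870603 0.62785432] [-0.00430226 -0.03722097 -0.05209498]
opening 0.2510857057728462 F [-0.34776672  0.23543604  1.47427336] [-0.04389954 -0.01006599 -0.01965192]
7.1083 (array([0.52763364, 0.33407465, 0.17430258]), array([ 0.69787509,  0.11528319, -0.69745471,  0.11505246])) F0 [0.18967519 0.02339288 0.96737179]
```

```bash
cat >> h.py <<'E'
YS=-.040; XS=np.array([np.cos(YS),np.sin(YS),0]); YV=np.array([-np.sin(YS),np.cos(YS),0]); M=np.array([.4857,.0161,.105])
XC,YC=.025,.040; OFF=.1663
GR=np.array([.5275,.3340,.1743]); GQ=down(np.deg2rad(18.75-90))
B=M+XC*XS+YC*YV
Q0=down(YS)
E
python3 - <<'E'
from h import *
arm.move_gripper(0.0,effort=90); print("op",arm.read_opening(),np.array(arm.read_ft_force()))
arm.line_to(GR+[0,0,.05],velocity=.1); print(np.array(arm.read_ft_force()))
arm.line_to(GR+[0,0,.21],velocity=.3)
print(B, arm.ik(B+[0,0,OFF+.01],Q0))
arm.movep(B+[0,0,OFF+.10],Q0); print(arm.read_time())
arm.line_to(B+[0,0,OFF+.03],velocity=.15); arm.pause(.3)
print("F",np.array(arm.read_ft_force()),"op",arm.read_opening(),arm.read_joint_positions())
s=snapshot("side"); w=snapshot("wrist"); t=snapshot("top")
def up(im,b): x,y,W,H=b; return cv2.resize(im[y:y+H,x:x+W],(400,300),interpolation=cv2.INTER_CUBIC)
cv2.imwrite("pics/m1.png",np.vstack([np.hstack([up(s,(170,110,160,120)),up(t,(180,130,160,120))]),np.hstack([up(w,(0,0,512,384)),up(w,(130,60,240,180))])]))
print(arm.read_time())
E
```

```text
op 0.24583371778190022 [0.43215641 0.05510334 3.35606796]
[-0.47283442  0.43481122 -2.60521496]
[0.51227958 0.05506827 0.105     ] [ 0.24668333  0.48801702 -0.58482049  1.82858836  0.33052191  0.92326487
 -0.52656641]
10.0417
F [-0.49957792  0.3769698  -1.07250722] op 0.2458427820745292 [ 0.24465869  0.46027726 -0.57735125  1.8006347   0.29941371  0.96694535
 -0.49685703]
11.1083
```

View pics/m1.png

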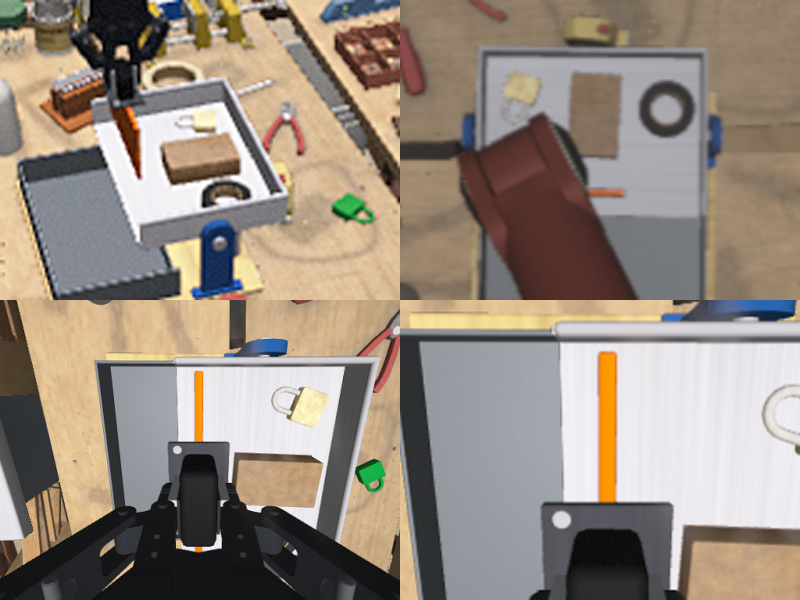

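The card hangs parallel to the mouth edge, clear of the left wall (wrist crop: left end at 352 against the wall at 330), with the block and padlock behind it and the roll's lane free. Lowering with a force check, then tilting about the hinge.

```bash
cat >> h.py <<'E'
H=M+.1*XS
def tilt(th,press,top0):
    """TCP pose with the card turned with the pan by th about the hinge, top0 = TCP at level contact"""
    r=R.from_rotvec(-th*YV); p0=np.array(top0)-[0,0,press]
    return H+r.apply(p0-H),(r*R.from_quat(Q0)).as_quat()
E
python3 - <<'E'
from h import *
for th in (.2,.4,.5,.58):
    print(th,arm.ik(*tilt(th,.001,B+[0,0,OFF])))
F0=arm.read_ft_force()[2]
arm.line_to(B+[0,0,OFF+.004],velocity=.1)
dz=.004
while dz>-.006:
    dz-=.001; arm.line_to(B+[0,0,OFF+dz],velocity=.03); arm.pause(.05)
    F=arm.read_ft_force()[2]-F0; print(round(dz,4),round(F,2),np.round(arm.read_tool_pos()[2]-OFF-.105,4))
    if F>2.5: break
arm.pause(.3); print(np.array(arm.read_ft_force()),F0,arm.read_time(),dz)
E
```

```text
0.2 [ 0.17095586  0.40891382 -0.48282085  2.06741254  0.47067728  0.56252055
 -0.68190401]
0.4 [-0.21478062  0.35655038 -0.01428586  2.29437238  0.80995047  0.14936148
 -1.05035429]
0.5 [ 0.5203735   0.61659785 -1.14675282  2.37969126  1.68076042  0.76384039
 -1.94349045]
0.58 None
0.003 -0.16 0.0034
0.002 -0.38 0.002
0.001 -0.04 0.0009
0.0 0.73 0.0002
-0.001 7.64 0.0001
[-0.75092311 -1.6729397   6.2515768 ] -1.6368826747838436 13.3167 -0.001
```

Contact at the expected height (7.6 N). Full-tilt IK is tight, so I'll tilt the tool by half the pan angle, keeping the card's edge on the floor, and watch the roll in the top view.

```bash
cat >> h.py <<'E'
def press(th,a,pr):
    """card's edge on the floor of the pan tilted th (pr deeper), card leaning a"""
    bot=H+R.from_rotvec(-th*YV).apply(B-H)-[0,0,pr]
    r=R.from_rotvec(-a*YV); return bot+r.apply([0,0,OFF]),(r*R.from_quat(Q0)).as_quat()
def roll():
    t=snapshot("top"); g=cv2.cvtColor(t,cv2.COLOR_BGR2GRAY)
    k=np.zeros_like(g); k[152:250,268:299]=1; m=((g<60)&(k>0)).astype(np.uint8)
    n,l,st,ce=cv2.connectedComponentsWithStats(m); i=1+np.argmax(st[1:,4]) if n>1 else 0
    return ce[i].round(1),st[i,4],t
E
python3 - <<'E'
from h import *
print(roll()[:2])
try:
  for th in (.08,.16,.24,.30,.35,.40,.45,.50):
    p,q=press(th,th/2,.0015); arm.line_to(p,velocity=.07 if th>.1 else .04,ori=q); arm.pause(.15 if th<.3 else .5)
    c,n,t=roll(); print(th,"F",np.array(arm.read_ft_force()).round(1),"M",np.array(arm.read_wrist_torque()).round(2),"roll",c,n,"t",arm.read_time().__round__(2),"op",round(arm.read_opening(),3))
    if th>.29 and c[1]>205: break
except arm.MotionError as e: print("ERR",e)
s=snapshot("side"); w=snapshot("wrist"); t=snapshot("top")
def up(im,b): x,y,W,H=b; return cv2.resize(im[y:y+H,x:x+W],(400,300),interpolation=cv2.INTER_CUBIC)
cv2.imwrite("pics/m2.png",np.vstack([np.hstack([up(s,(170,110,160,120)),up(t,(180,130,160,120))]),np.hstack([up(w,(0,0,512,384)),up(w,(130,60,240,180))])]))
print(th,arm.read_time())
E
```

```text
(array([286.3, 173.6]), np.int32(139))
0.08 F [-1.9 -1.5  7.7] M [-0.14  0.53 -0.  ] roll [286.2 173.4] 130 t 13.95 op 0.244
0.16 F [-2.4 -1.2  8.7] M [-0.15  0.55 -0.04] roll [286.3 173.3] 127 t 14.43 op 0.244
0.24 F [-3.1  0.2  8.5] M [-0.04  0.65  0.01] roll [286.5 173.9] 137 t 14.9 op 0.243
0.3 F [-3.5 -0.1  9.2] M [ 0.04  0.76 -0.02] roll [286.5 173.5] 147 t 15.7 op 0.245
0.35 F [-3.6 -0.   8.3] M [ 0.08  0.87 -0.02] roll [286.6 173.7] 149 t 16.5 op 0.249
0.4 F [-5.3  0.   8.8] M [ 0.13  0.98 -0.03] roll [286.3 175. ] 157 t 17.3 op 0.247
0.45 F [-4.4  0.5  6.4] M [0.16 1.09 0.08] roll [285.  211.8] 141 t 18.1 op 0.243
0.45 18.25
```

View pics/m2.png

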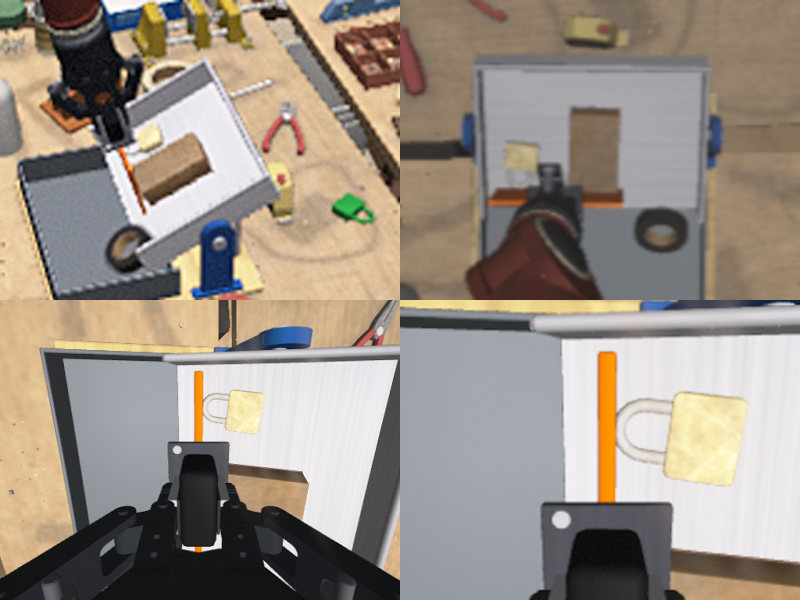

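The roll has slid out into the tray, and the block and padlock rest against the card. Bringing the pan back level, easing the card off the parts and lifting.

```bash
python3 - <<'E'
from h import *
arm.pause(.2)
for th in (.38,.30,.22,.14,.07,0):
    p,q=press(th,th/2,.0012); arm.line_to(p,velocity=.07,ori=q)
print("F",np.array(arm.read_ft_force()).round(2),roll()[:2])
arm.line_to(B+[0,0,OFF+.0005],velocity=.03,ori=Q0); arm.pause(.1); print("F",np.array(arm.read_ft_force()).round(2))
arm.line_to(B-.006*XS+[0,0,OFF+.001],velocity=.03); arm.pause(.1)
arm.line_to(B-.006*XS+[0,0,OFF+.11],velocity=.12); arm.pause(.2)
print(roll()[:2],"F",np.array(arm.read_ft_force()).round(2),"op",arm.read_opening(),arm.read_time())
# to above the holder
arm.movep(GR+[0,0,.21],GQ); arm.pause(.2)
arm.line_to(GR+[0,0,.075],velocity=.25); arm.pause(.3)
s=snapshot("side"); w=snapshot("wrist"); t=snapshot("top")
def up(im,b): x,y,W,H=b; return cv2.resize(im[y:y+H,x:x+W],(400,300),interpolation=cv2.INTER_CUBIC)
cv2.imwrite("pics/m3.png",np.vstack([np.hstack([up(s,(150,100,160,120)),up(t,(180,130,160,120))]),np.hstack([up(w,(0,0,512,384)),up(w,(130,60,240,180))])]))
np.save("pics/s3.npy",s)
print(arm.read_time(),pose())
E
```

```text
F [ 1.4  -0.4   6.26] (array([270.6, 243.6]), np.int32(83))
F [-0.3  -0.83  1.57]
(array([283.3, 222.2]), np.int32(52)) F [ 0.74 -0.31 -1.39] op 0.24280395078823763 22.1833
24.9167 (array([0.52759523, 0.33406519, 0.24984571]), array([ 0.69795693,  0.11526834, -0.69737566,  0.1150501 ]))
```

View pics/m3.png

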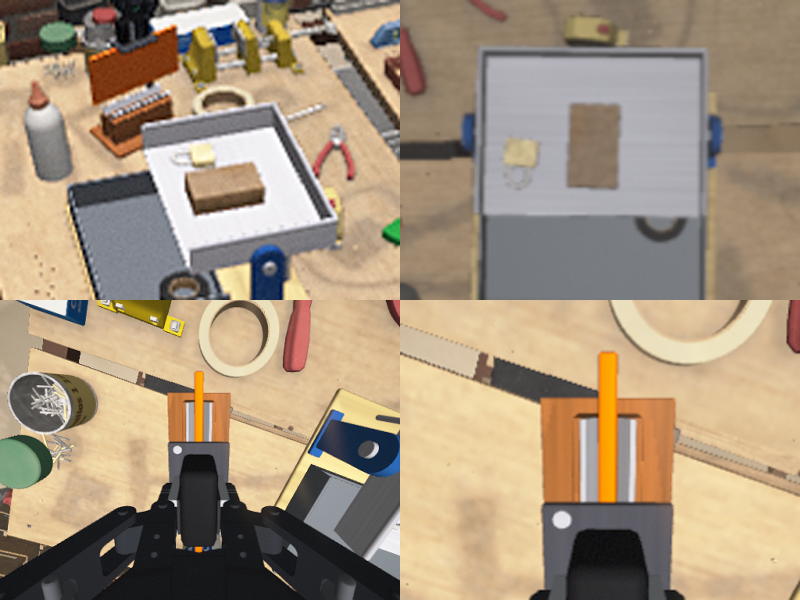

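The pan is level with the padlock and block in it, the roll lies in the tray just under the mouth edge, and the card is aligned over the slot. Inserting with a force watch.

```bash
python3 - <<'E'
from h import *
F0=np.array(arm.read_ft_force())
arm.line_to(GR+[0,0,.05],velocity=.15)
h=.05
while h>-.002:
    h-= .005 if h>.0055 else .001
    arm.line_to(GR+[0,0,h],velocity=.06); F=np.array(arm.read_ft_force())-F0
    if h<.006 or np.abs(F).max()>4: print(round(h,4),F.round(2))
    if F[2]>4 or np.abs(F[:2]).max()>12: break
print("time",arm.read_time())
w=snapshot("wrist"); s=snapshot("side")
def up(im,b): x,y,W,H=b; return cv2.resize(im[y:y+H,x:x+W],(400,300),interpolation=cv2.INTER_CUBIC)
cv2.imwrite("pics/m4.png",np.hstack([up(s,(150,100,120,90)),up(w,(130,60,240,180))]))
E
```

```text
0.005 [ 0.62 -0.17 -0.51]
0.004 [-0.33 -0.19  0.16]
0.003 [ 0.29 -0.71 -0.09]
0.002 [ 0.64 -0.62  0.14]
0.001 [0.85 0.55 0.31]
0.0 [0.61 0.89 1.11]
-0.001 [-0.8  -0.88  7.24]
time 28.9833
```

View pics/m4.png

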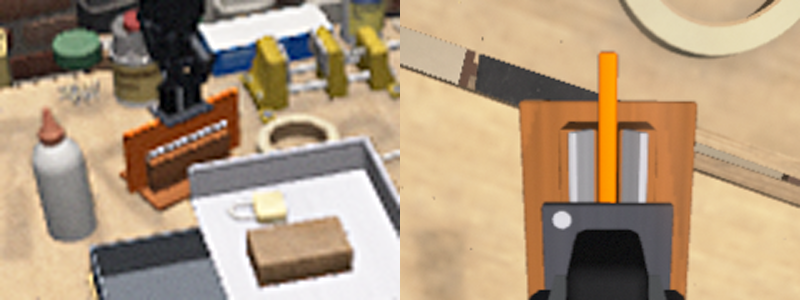

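The card bottomed at the height it was taken from (contact at 0 mm offset), seated in the slot. Releasing and retreating.

```bash
python3 - <<'E'
from h import *
arm.line_to(GR,velocity=.02); arm.move_gripper(0.4,effort=20); arm.move_gripper(0.9)
arm.line_to(GR+[0,0,.07],velocity=.08); arm.line_to(GR+[0,0,.20],velocity=.2); arm.pause(.5)
w=snapshot("wrist"); s=snapshot("side"); t=snapshot("top")
def up(im,b): x,y,W,H=b; return cv2.resize(im[y:y+H,x:x+W],(400,300),interpolation=cv2.INTER_CUBIC)
cv2.imwrite("pics/m5.png",np.vstack([np.hstack([up(s,(140,120,140,105)),up(s,(130,90,240,180))]),np.hstack([up(w,(130,60,240,180)),up(t,(130,130,180,135))])]))
print(arm.read_time(),arm.read_ft_force(),arm.read_opening())
E
```

```text
32.5833 [-0.35889546 -0.84590821 -0.88237364] 0.8972182461160775
```

View pics/m5.png

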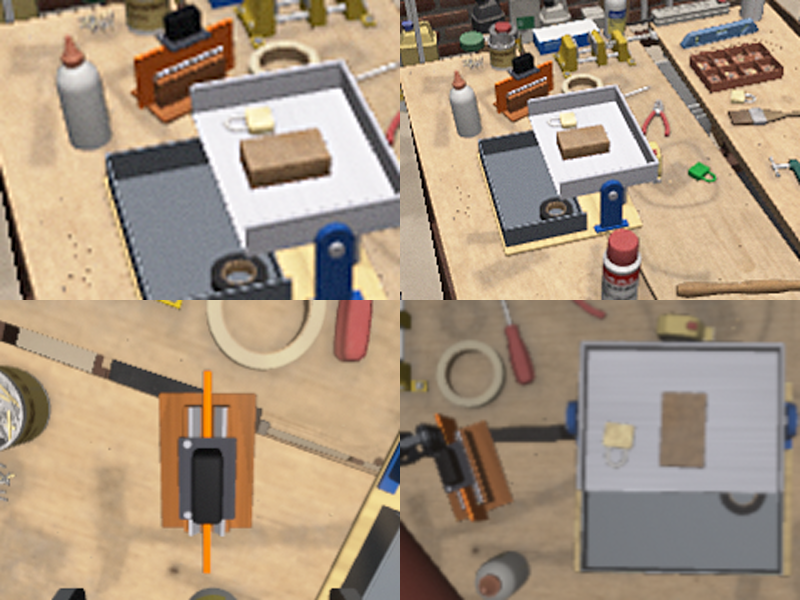

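```bash
python3 -c "
from h import *
print(onplane('top',[(284.4,226.8)],.032),H); ticket.finish_job(); print(arm.read_time())"
```

```text
[[ 0.4476273  -0.06903311  0.032     ]] [0.58562001 0.01210107 0.105     ]
the job is handed in; nothing more can be done
the job is handed in; nothing more can be done
```

The job is done and handed in at about 33 s of the 54 s limit.

**What I did:** I took the card by its grip and stood it across the mouth, about 25 mm behind the front edge and 40 mm towards the padlock's side. It touched the floor at the expected height. I then pressed the pan to about 0.45 rad until the roll slid out through the gap. I tilted the tool only half as far as the pan, because the full tilt was at the edge of the arm's reach. After bringing the pan back level, I eased the card off the parts and put it back in its slot, where it bottomed at the same height it was taken from. I then released it.

**Last checks:**
- **Pan:** it is level in the pictures, with the padlock and block in it.
- **Card:** it stands upright and centred in the holder, with the gripper open and clear above it.
- **Bystanders:** the spray can, glue bottle and tape measure appear where they stood.
- **Roll:** it lies in the tray, partly hidden under the pan's edge in the top view. I estimated its centre at about 0.10 m in front of the hinge from its visible edge, which is within the limits.

No check failed. I did not measure the roll's tilt; it looks flat in the side view.

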